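# Unload the drilled peg-stand base from the drill jig

### The arm

A 6-joint arm with a two-finger parallel gripper is mounted at the origin on the work surface. World frame = base frame: x ahead of the robot, y to its left, z up, the work surface at z = 0. Lengths are in mm, angles in rad, forces in N, time in s.
With the tool pointing down it reaches from about 400 to 925 mm from the base axis. Payload 12.5 kg.
Tool frame: the origin (TCP) lies on the front face of the gripper's body, between the roots of the fingers; the fingertips stand 78 mm ahead of it and the grasp point (between the pads) lies 59 mm ahead of it (env.nose_length is the distance from the TCP to the fingertips, in mm); z points along the fingers, y is the line along which they close (so a half turn about z gives the same grasp; the last joint's range is limited). The gripper opens to 95 mm and grips with 3 to 60 N. Pads are 20 mm wide; open, the fingers measure 119 mm over their backs; the gripper's body (75 mm by 180 mm) begins 59 mm behind the grasp point.
Start: joints at [1.194, 0.491, 1.559, -0, 1.092, -0.106], TCP at [167.169, 602.24, 292.261] pointing down, gripper open.
Joint ranges: [-3.1, 3.1], [-0.84, 2.19], [0.05, 2.79], [-1.13, 4.28], [0.06, 2.93], [-2.69, 2.69]. Speed limits (rad/s): [2.22, 2.22, 2.79, 3.14, 3.14, 3.14].

### API

Orientations are given as [roll, pitch, yaw] about the fixed x, y, z axes, in that order (R = Rz(yaw) Ry(pitch) Rx(roll)).
In Python, from cell import env gives the robot as it stands.
- The arm moves only by the tool jog_arm, never from a script. Its argument "motion" is a list of rows, each a list of 7 numbers: the turn, a rotation vector about the tool's x, y, z in degrees, then the shift along the tool's x, y, z in mm, then the finger opening in mm, from 0 to 95.1. In form: [[wx, wy, wz, x, y, z, hand], ...]. A call has 1 to 10 rows; each row shifts and turns the commanded pose from where the row before left it, along the tool's axes as they then stand; what a row does not reach is not made up. A row lasts 1/8 s, in which the tool goes at most 62.5 mm and 10.7 degrees, less where a joint would pass 70% of its speed; a pose out of reach is approached as far as the arm can. A call is refused whole if a number of a shift passes 62.5 or a number of a turn 10.7, either way. A call with a gripper value outside its range is refused whole. The fingers move at their own pace and stop on an object; the grip force is fixed at half the most. Time passes only in rows, so rows that do not move let the fingers close. It gives the time, the measured TCP pose, the force, the opening and the grip force at its end, in the units of the state.
- env.state(): the state, without advancing time (a new reading comes with each control period).
- env.read_camera(name): name is "scene" or "top" or "wrist"; returns a dict with "color" (480x640x3 uint8, red, green, blue), "z_map" (480x640 float32, mm along the optical axis (not along the pixel's ray), 0 where there is no reading), "camera_matrix" (3x3 intrinsics, pixels), "world_to_cam" (4x4, takes a point from world to camera coordinates). Camera axes: x right, y up, looking along -z (the intrinsics and any distortion apply to the point x, -y, -z); pixel columns grow to the right and rows downward; lengths in mm; the calibration is good to about 2 mm. The wrist camera is an equidistant fisheye: a pixel r from the principal point sees the ray r / f radians off the axis. A picture is of the moment at which its call begins.
- env.job_done(): hands the job in; it is judged then, once.
Trained networks look in the newest picture that a camera, given by its name, has taken for a name from the list of things; names that differ only in an ending like _2 or _b are one class to them, and where a whole thing is asked for, a point or a joint stands for the part that bears it (a point fixed in the world has none). Each returns a list of dicts, best first, with "score" (0 to 1); they miss things now and then, are a little off and sometimes report something else, mostly with a low value. They report only what shows in the picture. A call takes as long as a camera call. They do not tell look-alikes from the thing itself.
- env.recognise(camera, thing): "location" ([column, row] in pixels, amid what is visible of it).
The state is a dict: "t": time; "joints": joint angles; "qvel": joint speeds; "tau": joint torques, N m; "eef_pos": TCP position; "tcp_rot": TCP orientation; "ft_force": force on the tool from outside, world axes, zero at the start; "moment": the same for the moment, N m; "opening": opening from 0.0 (shut) to 1.0 (fully open); "grip_force": force on a finger pad.
Only numpy, scipy, OpenCV 4.12 (cv2) and the standard library are available. Lean on these libraries where they do the work, as an engineer would, in place of code of your own. Each camera call takes 0.05 s, during which the arm holds its last target. There are 200 camera calls.

### The job

The wooden base block in the drill jig has been drilled. Swing the steel hold-down bar with the red knob up and right over until it rests back on its stop, then slide the block out from under the bush plate through the open end of the jig. Set it down, without dropping it, flat with its holes up on the floor of the green tray beside the finished block; leave the bar resting open, and do not shift the finished block, the peg stand, the undrilled block or the yellow mushroom.

Things in the scene. Friction and masses are not known exactly. Their poses are not given: they have to be found in the camera images.
- jig: Drill jig, screwed down: plywood base 18 mm thick, from x = -63 to +87, y = -40 to +110 mm. A 54 mm wide channel runs along its y between two dark fences 30 mm high (inner faces x = -27, +27; from y = -30 to +105 mm), open towards -y, end stop at y = +91 mm. Origin: on the table, on the channel's centre line, below the middle of the clamped block. z up. The hold-down bar crosses at y = -15 mm.
- bush_plate (a point): Centre of the fixed aluminium bush plate with two brass bushes that bridges the jig's channel on top of the fences: 94 mm (x) by 68 mm (y, from +2 to +70 mm of the jig), 8 mm thick, underside 48 mm above the table, 2 mm above the block. It keeps the block from being lifted out: it must slide out towards the jig's -y.
- bar (a joint): Angle of the hold-down bar (rad): 0 = down on the block, grows as the knob swings up and over towards the jig's +x; 1.57 = upright, 1.95 = resting back on its stop. Axis: the jig's y. The hinge is nearly free: let go before about 1.5 the bar (about 340 g) falls shut, let go past about 1.6 it falls back on its stop.
- bar_knob (a point): Centre of the red ball knob (30 mm diameter), which moves with the bar. Bar: steel, 22 mm wide along the jig's y, 10 mm thick, 150 mm long. With the bar down the knob stands on a thin stem on the bar's free end, centre 84 mm above the table and 25 mm above the bar's upper face, at x = -70, y = -15 mm of the jig; it lies 137 mm from the hinge axis.
- bar_hinge (a point): Point on the bar's hinge axis, mid-width of the bar, fixed in the jig at x = +64, y = -15 mm, 54 mm above the table. The grey hinge cheeks measure 42 mm over all along y and rise to 64 mm, the stop behind them to 66 mm.
- block_center (a point): Centre of the drilled beech block: 50 mm (its x) by 180 mm (y) by 28 mm thick (z, up), about 180 g, four 10 mm holes in its top. At the start it lies in the channel with 2 mm of play either side, at most 2 mm off the end stop, axes along the jig's, centre 32 mm above the table; its -y end sticks out 60 mm past the fences and 50 mm past the base, its underside 18 mm above the table.
- tray: Open green plastic tray, fixed: 240 mm (x) by 250 mm (y) outside, walls 5 mm thick and 30 mm high, floor 5 mm thick. Origin: centre of its underside, on the table. The finished block lies along y at its +x side, centre at about x = +80 mm; the rest is free. A block lying on the floor has its centre 19 mm above the table.
- finished: The finished block already in the tray, same size and holes as the drilled one; origin at the centre of its underside, y along its length. Not to be moved.
- stand: Finished peg stand, 50 x 180 x 28 mm block with four upright 10 mm posts 143 mm high over all, a yellow mushroom on one. Bystander; origin at the centre of its underside.
- blank: Undrilled beech block 50 x 180 x 28 mm lying on the table. Bystander; origin at the centre of its underside.
- mushroom: Yellow wooden mushroom bead, 42 mm diameter, 39 mm high. Bystander; origin at its underside.
Things that resemble listed ones, but are neither listed nor needed, are in the scene too. What is shaped like the jig but purple is not meant. Leave any orange look-alike of the part that bears block_center alone.

How it is judged:
By the outcome, as a careful person would: the job done as asked, in the order asked, and still so for the second after the job is handed in, with the robot touching nothing.
It also fails if it takes over 51 s, if anything falls off the work surface, if the arm or the gripper's body presses on something with over 40 N, if the wrist force passes 120 N, or if a joint passes its speed limit or range.

## Working session

There is one attempt and no reset: what is moved stays moved. The work goes in short steps, Python scripts to look and compute and a tool call to move; the robot and the scene stay as the last step left them, time stands still between calls to the robot, and variables do not carry over. Pictures are saved under pics/ and viewed, at most 10 in all, crops included, and the job is handed in when it is done.

Besides the shell and the picture viewer there is one more tool, called after ">>>" as name(argument=value, ...) on one line, values as JSON. jog_arm: Moves the arm, as the interface text tells. Its arguments: {"type":"object","properties":{"motion":{"type":"array"}},"required":["motion"]}

```bash
ls; mkdir -p pics; cat > h.py <<'E'
from cell import env
import numpy as np, cv2
from scipy.spatial.transform import Rotation as R
def px2w(im,u,v,z=None):
    K=im["camera_matrix"];T=np.linalg.inv(im["world_to_cam"])
    u=np.atleast_1d(u).astype(float);v=np.atleast_1d(v).astype(float)
    d=np.stack([(u-K[0,2])/K[0,0],-(v-K[1,2])/K[1,1],-np.ones_like(u)],-1)
    if z is None:
        D=im["z_map"][v.astype(int),u.astype(int)]
        return (d*D[:,None])@T[:3,:3].T+T[:3,3]
    r=d@T[:3,:3].T
    return T[:3,3]+r*((z-T[2,3])/r[:,2:])
E
python3 - <<'E'
from h import *
print(env.state())
for c in("top","scene"):
    im=env.read_camera(c);np.savez(f"{c}0.npz",**im);cv2.imwrite(f"pics/{c}0.png",im["color"][...,::-1])
    print(c,im["camera_matrix"].round(1).tolist(),im["world_to_cam"].round(3).tolist())
    for t in["jig","bush_plate","bar","bar_knob","bar_hinge","block_center","tray","finished","stand","blank","mushroom"]:
        print(t,[(np.round(r["location"]).tolist(),round(r["score"],2),px2w(im,*np.round(r["location"]))[0].round().tolist()) for r in env.recognise(c,t)[:3]])
E
```

```text
pics
{'t': 0.0, 'joints': array([ 1.19439626e+00,  4.91584632e-01,  1.55946087e+00, -5.29864492e-05,
        1.09166771e+00, -1.05591761e-01]), 'qvel': array([-0.00140786, -0.00048287,  0.00060661,  0.00095808, -0.00055136,
       -0.00167731]), 'tau': array([-3.64022606e-03, -6.12639070e+01, -2.58183968e+01,  6.91751833e-02,
        4.81904950e-02, -5.62737262e-05]), 'eef_pos': array([167.11866362, 602.08185665, 291.64218279]), 'tcp_rot': array([-3.14047339e+00, -7.13707443e-05,  2.87080876e+00]), 'ft_force': array([0.43281743, 0.13612076, 0.02503342]), 'moment': array([ 0.0267887 , -0.01165199,  0.01974132]), 'grip_force': 0.0, 'opening': 0.9998621388780268}
top [[474.0, 0.0, 310.9], [0.0, 474.0, 251.7], [0.0, 0.0, 1.0]] [[-0.112, -0.994, -0.003, 110.66], [0.97, -0.111, 0.214, -496.92], [-0.213, 0.021, 0.977, -977.841], [0.0, 0.0, 0.0, 1.0]]
jig [([241.0, 237.0], 0.86, [556.0, 202.0, 55.0]), ([312.0, 329.0], 0.58, [341.0, 70.0, 56.0])]
bush_plate [([308.0, 332.0], 0.85, [335.0, 79.0, 60.0]), ([237.0, 238.0], 0.55, [554.0, 211.0, 57.0]), ([259.0, 233.0], 0.42, [559.0, 162.0, 61.0])]
[... 1132 characters left out ...]
 0.81, [557.0, 164.0, 58.0]), ([343.0, 172.0], 0.79, [325.0, 20.0, 59.0]), ([142.0, 225.0], 0.2, [599.0, -304.0, 33.0])]
bar_knob [([363.0, 277.0], 0.92, [556.0, 155.0, 58.0]), ([340.0, 168.0], 0.85, [317.0, 10.0, 58.0])]
bar_hinge [([387.0, 309.0], 0.93, [600.0, 218.0, 56.0]), ([365.0, 199.0], 0.67, [373.0, 89.0, 53.0])]
block_center [([508.0, 220.0], 0.85, [290.0, 368.0, 28.0]), ([345.0, 293.0], 0.61, [593.0, 136.0, 46.0])]
tray [([168.0, 194.0], 0.84, [490.0, -321.0, 7.0])]
finished [([144.0, 224.0], 0.63, [591.0, -307.0, 25.0])]
stand [([492.0, 371.0], 0.84, [629.0, 415.0, 34.0])]
blank [([500.0, 280.0], 0.74, [439.0, 387.0, 26.0])]
mushroom [([225.0, 322.0], 0.92, [726.0, -38.0, 34.0])]
```

View pics/top0.png

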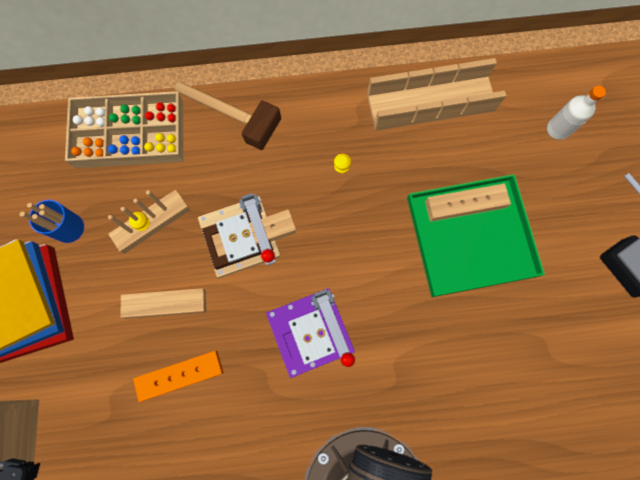

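View pics/scene0.png

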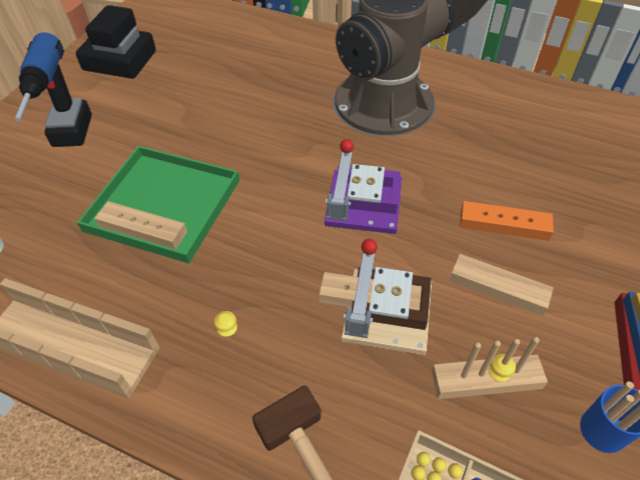

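The wooden jig is at top px (240,238), its bar runs from hinge (250,203) to knob (268,255), and the block's free end shows at (290,222). The tray is at (475,237) with the finished block at (468,201). The purple jig and orange block are decoys. Next I'll refine the poses.

```bash
cat > m.py <<'E'
from h import *
def load(c):
    return dict(np.load(f"{c}0.npz"))
vv,uu=np.mgrid[0:480,0:640]
for c in("top","scene"):
    im=load(c);P=px2w(im,uu.ravel(),vv.ravel());C=im["color"].reshape(-1,3).astype(int)
    hsv=cv2.cvtColor(im["color"],cv2.COLOR_RGB2HSV).reshape(-1,3).astype(int)
    red=((hsv[:,0]<6)|(hsv[:,0]>174))&(hsv[:,1]>180)
    def box(m): return (P[:,0]>m[0])&(P[:,0]<m[1])&(P[:,1]>m[2])&(P[:,1]<m[3])&(P[:,2]>m[4])&(P[:,2]<m[5])
    k=red&box((440,560,90,220,60,110));U=np.array([uu.ravel()[k],vv.ravel()[k]]);
    cu=(U.min(1)+U.max(1))/2
    print(c,"knob px",cu,k.sum(),"world@84",px2w(im,*cu,z=84)[0].round(1), "ptmean",P[k].mean(0).round(1))
    def rect(k,n):
        img=np.zeros(480*640,np.uint8);img[k]=1
        img=cv2.morphologyEx(img.reshape(480,640),cv2.MORPH_OPEN,np.ones((2,2)))
        _,l,s,_=cv2.connectedComponentsWithStats(img);i=1+s[1:,4].argmax();q=P[(l==i).ravel()]
        r=cv2.minAreaRect(q[:,:2].astype(np.float32))
        print(c,n,len(q),np.round(r[0],1),np.round(r[1],1),round(r[2],1),"z",np.median(q[:,2]).round(1))
    gray=hsv[:,1]<60
    rect(gray&box((470,650,120,290,50,62)),"plate")
    wood=(hsv[:,0]>8)&(hsv[:,0]<22)
    rect(wood&box((520,660,60,150,38,52)),"blockend")
    green=(hsv[:,0]>50)&(hsv[:,0]<80)&(hsv[:,1]>100)
    rect(green&box((330,680,-500,-150,20,40)),"traywall")
    rect(green&box((330,680,-500,-150,-8,14)),"trayfloor")
    rect(box((480,680,-450,-200,25,45))&wood,"finished")
E
python3 m.py
```

```text
top knob px [267.5 255.5] 128 world@84 [502.  146.5  84. ] ptmean [500.  146.3  94.2]
top plate 1185 [438.5 170. ] [350.   77.2] 19.3 z 55.4
top blockend 617 [452.5 112.5] [334.4  65. ] 1.4 z 45.4
top traywall 1096 [ 481.1 -184.2] [269.7 591.3] 12.3 z 27.5
top trayfloor 8003 [ 478.5 -173.5] [262.3 572.3] 13.0 z 5.0
top finished 1641 [ 488.4 -151. ] [119.7 595.8] 30.4 z 32.4
scene knob px [369. 246.] 158 world@84 [504.  145.7  84. ] ptmean [510.3 147.5  91.8]
scene plate 1586 [785.4 264. ] [631.2  69.3] 12.5 z 54.5
scene blockend 836 [831.  202.4] [577.9  66.9] 18.0 z 44.4
scene traywall 1645 [ 790.  -113.4] [1011.3  337.2] 36.6 z 24.3
scene trayfloor 5892 [ 787.3 -109. ] [1016.6  307. ] 37.7 z 4.1
scene finished 1754 [790.6 -11. ] [893.3 145. ] 56.8 z 31.4
```

```bash
sed -i 's/q=P\[(l==i).ravel()\]/q=P[(l==i).ravel()\&k]/; s/np.ones((2,2))/np.ones((3,3))/' m.py; python3 m.py
```

```text
top knob px [267.5 255.5] 128 world@84 [502.  146.5  84. ] ptmean [500.  146.3  94.2]
top plate 1160 [559.  212.8] [94.8 68.8] 12.8 z 55.5
top blockend 613 [580.5 120.6] [51.9 64.8] 13.2 z 45.6
top traywall 277 [ 528.7 -192.9] [188.6  15. ] 1.3 z 28.9
top trayfloor 7976 [ 515.5 -321.5] [229.7 236.3] 4.4 z 4.9
top finished 1633 [ 588.8 -315.3] [ 50.5 181.3] 4.3 z 32.6
scene knob px [369. 246.] 158 world@84 [504.  145.7  84. ] ptmean [510.3 147.5  91.8]
scene plate 1562 [559.6 211.8] [97.9 67.9] 13.4 z 54.6
scene blockend 830 [581.  118.9] [53.6 64.9] 12.4 z 44.4
scene traywall 1236 [ 516.8 -317.3] [241.3 254.7] 3.7 z 27.3
scene trayfloor 5863 [ 506.2 -326.9] [221.4 232.5] 4.3 z 4.1
scene finished 1750 [ 591.9 -316.4] [ 52.4 182.7] 3.8 z 31.6
```

>>> jog_arm(motion=[[0, 0, -9.5, 0, 0, 0, 60], [0, 0, -9.5, 0, 0, 0, 60], [0, 0, -9.5, 0, 0, 0, 60], [0, 0, 0, -32, -74.0, 0, 60]])

```text
out of range
```

>>> jog_arm(motion=[[0, 0, 0, -22.4, -51.9, 6, 60], [0, 0, 0, -22.4, -51.9, 6, 60], [0, 0, 0, -22.4, -51.9, 6, 60], [0, 0, 0, -22.4, -51.9, 6, 60], [0, 0, 0, -22.4, -51.9, 6, 60], [0, 0, 0, -22.4, -51.9, 6, 60], [0, 0, 0, -22.4, -51.9, 6, 60], [0, 0, 0, -22.4, -51.9, 6, 60], [0, 0, 0, -22.4, -51.9, 6, 60], [0, 0, 0, -22.4, -51.9, 6, 60]])

```text
t: 2.45
eef_pos: [243.7, 55.6, 234.0]
tcp_rot: [3.141, 0.002, 2.871]
ft_force: [0.5, 0.9, -0.4]
opening: 0.629
grip_force: 0.0
```

My first call was refused because a row exceeded the limit, so the second ran without the turn. The arm moved freely and touched nothing. I'll correct it from here.

>>> jog_arm(motion=[[0, 0, 0, -45, 31.4, 0, 60], [0, 0, 0, -45, 31.4, 0, 60], [0, 0, 0, -45, 31.4, 0, 60], [0, 0, 0, -45, 31.4, 0, 60], [0, 0, 0, -45, 31.4, 0, 60], [0, 0, -9.5, 0, 0, 0, 60], [0, 0, -9.5, 0, 0, 0, 60], [0, 0, -9.5, 0, 0, 0, 60], [0, 0, 0, 0, 0, 0, 60]])

```text
t: 3.58
eef_pos: [502.5, 148.2, 233.9]
tcp_rot: [3.142, 0.0, -2.916]
ft_force: [-0.6, -0.4, 0.2]
opening: 0.635
grip_force: 0.0
```

```bash
cat >> h.py <<'E'
A=np.deg2rad(13.0);O=np.array([567.4,177.2,0]);RJ=R.from_euler('z',A)
def J(p): return RJ.apply(np.array(p,float))+O
def todo(target,yaw):
    s=env.state();r=R.from_euler('xyz',s["tcp_rot"]);t=R.from_euler('xyz',[np.pi,0,yaw])
    print("t",round(s["t"],2),"pos",s["eef_pos"].round(1),"turn deg (tool)",np.rad2deg((r.inv()*t).as_rotvec()).round(1),
     "shift now-axes",r.inv().apply(np.array(target)-s["eef_pos"]).round(1),"after turn",t.inv().apply(np.array(target)-s["eef_pos"]).round(1),"F",s["ft_force"].round(1),"open",round(s["opening"]*95.1,1),"grip",round(s["grip_force"],1),"q",s["joints"].round(2))
E
python3 - <<'E'
from h import *
todo(J([-70,-15,143]),np.deg2rad(193))
im=env.read_camera("top");np.savez("top0.npz",**im);im=env.read_camera("scene");np.savez("scene0.npz",**im)
im=env.read_camera("wrist");cv2.imwrite("pics/w1.png",im["color"][...,::-1])
E
python3 m.py 2>&1 | grep knob
```

```text
t 3.58 pos [502.5 148.2 233.9] turn deg (tool) [ 0.   0.  -0.1] shift now-axes [ 0.2 -1.3 90.9] after turn [ 0.2 -1.3 90.9] F [-0.6 -0.4  0.2] open 60.4 grip 0.0 q [ 0.16  0.42  1.87  0.    0.85 -1.64]
```

View pics/w1.png

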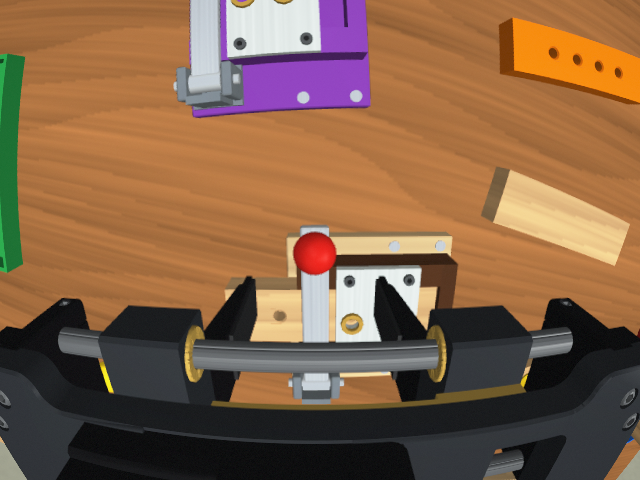

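The wrist view shows the knob at (315,254), midway between the fingers at about (240,300) and (392,300), so they straddle the bar as intended. Descending and gripping.

>>> jog_arm(motion=[[0, 0, 0, 0, -1.3, 45, 60], [0, 0, 0, 0, 0, 45, 60], [0, 0, 0, 0, 0, 0, 60], [0, 0, 0, 0, 0, 0, 0], [0, 0, 0, 0, 0, 0, 0], [0, 0, 0, 0, 0, 0, 0], [0, 0, 0, 0, 0, 0, 0], [0, 0, 0, 0, 0, 0, 0]])

```text
t: 4.72
eef_pos: [502.8, 147.5, 144.7]
tcp_rot: [3.141, 0.001, -2.915]
ft_force: [-2.3, 6.1, 6.7]
opening: 0.302
grip_force: 30.0
```

```bash
python3 - <<'E'
from h import *
todo(J([-70,-15,143]),np.deg2rad(193))
p0=np.deg2rad(12.6);n=14;a=np.linspace(0,1.93,n+1)+p0;r=137.3
x=-r*np.cos(a);z=r*np.sin(a)
print(np.c_[-np.diff(x),-np.diff(z)].round(1).tolist())
E
```

```text
t 4.72 pos [502.8 147.5 144.7] turn deg (tool) [ 0.   0.1 -0. ] shift now-axes [ 0.4 -0.6  1.7] after turn [ 0.4 -0.6  1.7] F [-2.3  6.1  6.7] open 28.7 grip 30.0 q [ 0.16  0.56  1.95  0.    0.64 -1.64]
[[-5.4, -18.1], [-7.8, -17.2], [-10.1, -16.0], [-12.2, -14.4], [-14.1, -12.6], [-15.7, -10.6], [-17.0, -8.3], [-18.0, -5.9], [-18.6, -3.4], [-18.9, -0.8], [-18.8, 1.8], [-18.4, 4.4], [-17.6, 6.9], [-16.5, 9.2]]
```

>>> jog_arm(motion=[[0, 0, 0, -5.4, -0.4, -18.1, 0], [0, 0, 0, -7.8, 0, -17.2, 0], [0, 0, 0, -10.1, 0, -16, 0], [0, 0, 0, -12.2, 0, -14.4, 0]])

```text
t: 5.22
eef_pos: [536.9, 155.5, 210.1]
tcp_rot: [3.14, -0.001, -2.915]
ft_force: [1.6, 9.3, -7.3]
opening: 0.301
grip_force: 30.0
```

>>> jog_arm(motion=[[0, 0, 0, -14.1, -0.6, -12.6, 0], [0, 0, 0, -15.7, 0, -10.6, 0], [0, 0, 0, -17, 0, -8.3, 0], [0, 0, 0, -18, 0, -5.9, 0], [0, 0, 0, -18.6, 0, -3.4, 0], [0, 0, 0, -18.9, 0, -0.8, 0], [0, 0, 0, -18.8, 0, 1.8, 0]])

```text
t: 6.1
eef_pos: [655.7, 183.4, 251.0]
tcp_rot: [3.138, 0.002, -2.915]
ft_force: [-2.9, 12.5, 5.1]
opening: 0.299
grip_force: 30.0
```

>>> jog_arm(motion=[[0, 0, 0, -18.4, 1, 4.4, 0], [0, 0, 0, -17.6, 1, 6.9, 0], [0, 0, 0, -16.5, 0, 9.2, 0], [0, 0, 0, 0, 0, 0, 0]])

```text
t: 6.6
eef_pos: [708.0, 196.0, 230.1]
tcp_rot: [3.14, 0.005, -2.915]
ft_force: [3.7, 4.2, 7.4]
opening: 0.3
grip_force: 30.0
```

```bash
python3 - <<'E'
from h import *
s=env.state();p=s["eef_pos"]-[0,0,59];q=RJ.inv().apply(p-O);print(q.round(1),np.arctan2(q[2]-54,-(q[0]-64))-np.deg2rad(12.6),np.hypot(q[2]-54,q[0]-64),s["ft_force"].round(1))
im=env.read_camera("scene");cv2.imwrite("pics/s1.png",im["color"][150:400,250:550,::-1].repeat(2,0).repeat(2,1))
E
```

```text
[141.2 -13.3 171.1] 1.933644057739289 140.27225950379645 [3.7 4.2 7.4]
```

View pics/s1.png

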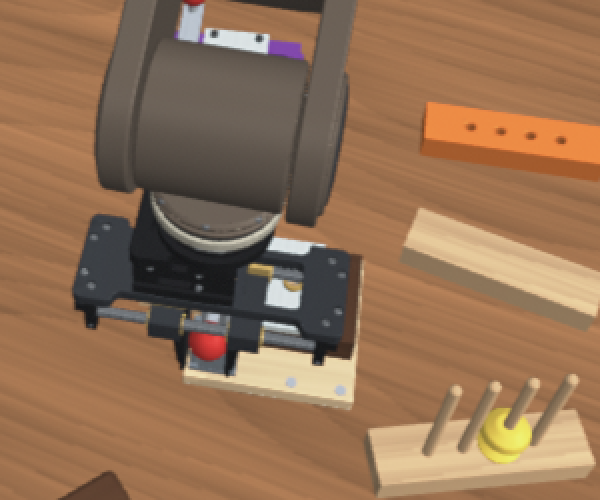

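The knob (crop px 207,342) is held with the bar at about 1.93 rad. Releasing it and lifting clear.

>>> jog_arm(motion=[[0, 0, 0, 0, 0, 0, 60], [0, 0, 0, 0, 0, 0, 60], [0, 0, 0, 0, 0, 0, 60], [0, 0, 0, 0, 0, -30, 60], [0, 0, 0, 0, 0, -40, 60], [0, 0, 0, 46, -20, 0, 75], [0, 0, 0, 46, -20, 0, 75], [0, 0, 0, 46, -20, 0, 75]])

```text
t: 7.65
eef_pos: [583.7, 104.5, 298.8]
tcp_rot: [-3.142, -0.0, -2.915]
ft_force: [0.7, -0.4, 0.4]
opening: 0.778
grip_force: 0.0
```

>>> jog_arm(motion=[[0, 0, 10, 0, 0, 0, 75], [0, 0, 10, 0, 0, 0, 75], [0, 0, 10, 0, 0, 0, 75], [0, 0, 10, 0, 0, 0, 75], [0, 0, 10, 0, 0, 0, 75], [0, 0, 10, 0, 0, 0, 75], [0, 0, 10, 0, 0, 0, 75], [0, 0, 10, 0, 0, 0, 75], [0, 0, 10, 0, 0, 0, 75], [0, 0, 0, 0, 0, 0, 75]])

```text
t: 8.9
eef_pos: [585.2, 105.3, 298.8]
tcp_rot: [-3.141, -0.0, 1.799]
ft_force: [-0.2, -0.5, 0.8]
opening: 0.788
grip_force: 0.0
```

```bash
python3 - <<'E'
from h import *
todo(J([0,-73,36+59]),np.deg2rad(103))
for c in("top","scene"): im=env.read_camera(c);np.savez(f"{c}0.npz",**im)
cv2.imwrite("pics/s2.png",im["color"][150:400,250:550,::-1].repeat(2,0).repeat(2,1))
E
python3 m.py 2>&1 | grep block
```

```text
t 8.9 pos [585.2 105.3 298.8] turn deg (tool) [-0. -0.  0.] shift now-axes [  1.1  -1.1 203.8] after turn [  1.1  -1.1 203.8] F [-0.2 -0.5  0.8] open 75.0 grip 0.0 q [ 0.07  0.44  1.63  0.    1.07 -0.16]
```

View pics/s2.png

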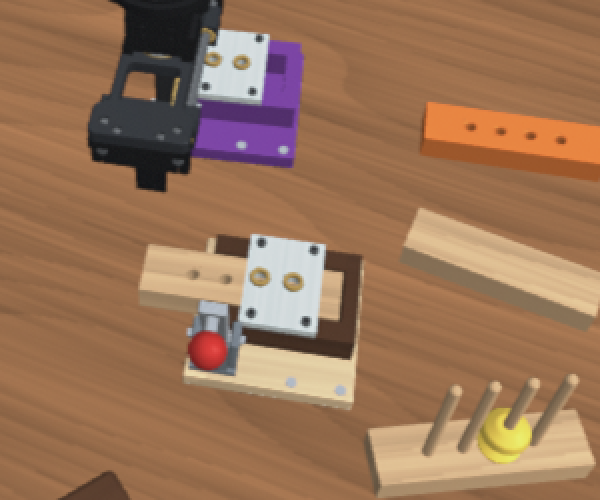

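The bar rests open with the knob at crop (207,350), and the block is clear to grasp. Descending on its free end.

>>> jog_arm(motion=[[0, 0, 0, 1, -1, 60, 75], [0, 0, 0, 0, 0, 60, 75], [0, 0, 0, 0, 0, 50, 75], [0, 0, 0, 0, 0, 34, 75], [0, 0, 0, 0, 0, 0, 75], [0, 0, 0, 0, 0, 0, 0], [0, 0, 0, 0, 0, 0, 0], [0, 0, 0, 0, 0, 0, 0], [0, 0, 0, 0, 0, 0, 0]])

```text
t: 10.12
eef_pos: [584.4, 106.1, 95.9]
tcp_rot: [3.14, 0.0, 1.798]
ft_force: [-0.8, -0.2, 7.2]
opening: 0.525
grip_force: 29.9
```

>>> jog_arm(motion=[[0, 0, 0, -12, 0, 0, 0], [0, 0, 0, -12, 0, 0, 0], [0, 0, 0, -12, 0, 0, 0], [0, 0, 0, 0, 0, 0, 0]])

```text
t: 10.62
eef_pos: [592.5, 69.9, 95.2]
tcp_rot: [3.141, 0.001, 1.797]
ft_force: [0.0, -4.5, 6.5]
opening: 0.524
grip_force: 30.0
```

Regripping nearer the block's centre: open, move 36 mm along +tool x, and close.

>>> jog_arm(motion=[[0, 0, 0, 0, 0, 0, 66], [0, 0, 0, 0, 0, 0, 66], [0, 0, 0, 0, 0, 0, 66], [0, 0, 0, 18, 0, 0, 66], [0, 0, 0, 18, 0, 0, 66], [0, 0, 0, 0, 0, 0, 66], [0, 0, 0, 0, 0, 0, 0], [0, 0, 0, 0, 0, 0, 0], [0, 0, 0, 0, 0, 0, 0], [0, 0, 0, 0, 0, 0, 0]])

```text
t: 11.88
eef_pos: [584.1, 105.8, 94.8]
tcp_rot: [3.142, -0.0, 1.797]
ft_force: [0.2, -0.7, 0.4]
opening: 0.522
grip_force: 30.0
```

```bash
python3 - <<'E'
from h import *
todo(J([0,-73,95]),np.deg2rad(103))
im=env.read_camera("scene")
cv2.imwrite("pics/s3.png",im["color"][180:380,250:500,::-1].repeat(2,0).repeat(2,1))
E
```

```text
t 11.88 pos [584.1 105.8  94.8] turn deg (tool) [ 0. -0. -0.] shift now-axes [ 0.3 -0.3 -0.2] after turn [ 0.3 -0.3 -0.2] F [ 0.2 -0.7  0.4] open 49.7 grip 30.0 q [ 0.07  0.7   1.8   0.    0.64 -0.16]
```

View pics/s3.png

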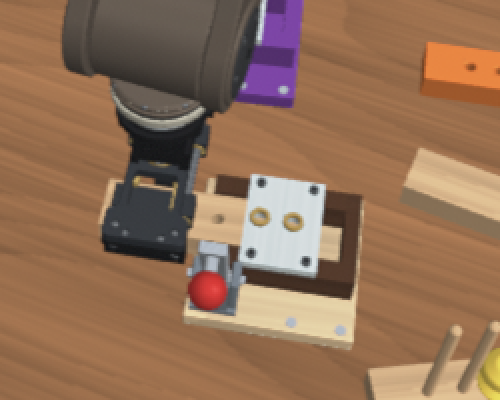

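The block has slid out partway and is regripped, with the plate at crop (285,222) and the bar still open. Pulling it fully out and lifting.

>>> jog_arm(motion=[[0, 0, 0, -20, 0, 0, 0], [0, 0, 0, -25, 0, 0, 0], [0, 0, 0, -25, 0, 0, 0], [0, 0, 0, -25, 0, 0, 0], [0, 0, 0, -25, 0, 0, 0], [0, 0, 0, -10, 0, 0, 0], [0, 0, 0, 0, 0, 0, 0]])

```text
t: 12.8
eef_pos: [613.2, -21.3, 94.6]
tcp_rot: [-3.141, -0.0, 1.796]
ft_force: [-0.4, -0.2, -1.7]
opening: 0.524
grip_force: 30.0
```

>>> jog_arm(motion=[[0, 0, 0, -10, 0, -10, 0], [0, 0, 0, -20, 0, -30, 0], [0, 0, 0, -30, 0, -30, 0], [0, 0, 0, 0, 0, 0, 0]])

```text
t: 13.3
eef_pos: [627.9, -80.5, 167.7]
tcp_rot: [3.137, 0.002, 1.796]
ft_force: [-0.5, 0.4, -2.2]
opening: 0.523
grip_force: 30.0
```

```bash
python3 - <<'E'
from h import *
T=np.array([516,-319,0]);ty=np.deg2rad(4.2);rt=R.from_euler('z',ty)
# grasp point is 37 mm toward -y of block centre
todo(T+rt.apply([-8,-37,19+4+59]),ty+np.pi/2)
im=env.read_camera("scene")
cv2.imwrite("pics/s4.png",im["color"][150:400,200:500,::-1].repeat(2,0).repeat(2,1))
E
```

```text
t 13.3 pos [627.9 -80.5 167.7] turn deg (tool) [0.3 0.1 8.7] shift now-axes [-242.6 -176.3   85.4] after turn [-266.7 -137.    85.7] F [-0.5  0.4 -2.2] open 49.7 grip 30.0 q [-0.23  0.64  1.66 -0.    0.84 -0.46]
```

View pics/s4.png

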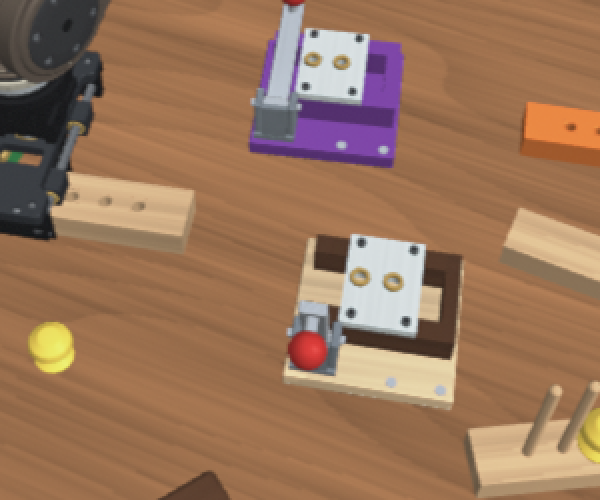

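The block is clear of the jig, level in the gripper (crop 130,210), and the bar is still open. Now I'll carry it to the tray.

>>> jog_arm(motion=[[0, 0, 8.7, 0, 0, 0, 0], [0, 0, 0, -30, -15.5, 0, 0], [0, 0, 0, -45, -23, 0, 0], [0, 0, 0, -45, -23, 0, 0], [0, 0, 0, -45, -23, 0, 0], [0, 0, 0, -45, -23, 0, 0], [0, 0, 0, -40, -20.5, 0, 0], [0, 0, 0, -16.7, -9, 30, 0], [0, 0, 0, 0, 0, 15, 0], [0, 0, 0, 0, 0, 0, 0]])

```text
t: 14.6
eef_pos: [510.0, -353.7, 118.3]
tcp_rot: [-3.139, -0.003, 1.646]
ft_force: [0.2, 0.4, -2.4]
opening: 0.525
grip_force: 30.0
```

```bash
python3 - <<'E'
from h import *
T=np.array([516,-319,0]);ty=np.deg2rad(4.2);rt=R.from_euler('z',ty)
todo(T+rt.apply([-8,-37,19+4+59]),ty+np.pi/2)
im=env.read_camera("scene")
cv2.imwrite("pics/s5.png",im["color"][80:300,50:300,::-1].repeat(2,0).repeat(2,1))
E
```

```text
t 14.6 pos [ 510.  -353.7  118.3] turn deg (tool) [-0.1 -0.1  0.1] shift now-axes [-2.9  0.6 36.3] after turn [-2.8  0.5 36.3] F [ 0.2  0.4 -2.4] open 49.9 grip 30.0 q [-0.71  0.69  1.72  0.    0.73 -0.79]
```

View pics/s5.png

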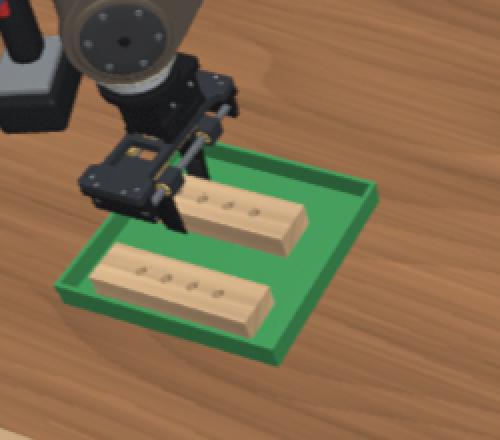

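The block hangs level over the tray at crop (245,212), parallel to the finished block at (180,288) with a clear gap between them. Lowering.

>>> jog_arm(motion=[[0, 0, 0, -2, 0, 15, 0], [0, 0, 0, 0, 0, 12, 0], [0, 0, 0, 0, 0, 5, 0], [0, 0, 0, 0, 0, 2, 0], [0, 0, 0, 0, 0, 0, 0]])

```text
t: 15.28
eef_pos: [510.3, -357.3, 85.8]
tcp_rot: [3.141, -0.0, 1.646]
ft_force: [0.1, -0.4, -1.0]
opening: 0.52
grip_force: 30.0
```

>>> jog_arm(motion=[[0, 0, 0, 0, 0, 1.5, 0], [0, 0, 0, 0, 0, 1, 0], [0, 0, 0, 0, 0, 0, 0]])

```text
t: 15.65
eef_pos: [510.2, -357.2, 83.3]
tcp_rot: [3.142, -0.0, 1.646]
ft_force: [0.3, 0.6, -1.1]
opening: 0.527
grip_force: 30.0
```

>>> jog_arm(motion=[[0, 0, 0, 0, 0, 1, 0], [0, 0, 0, 0, 0, 0.5, 0], [0, 0, 0, 0, 0, 0, 0]])

```text
t: 16.02
eef_pos: [510.2, -357.3, 82.9]
tcp_rot: [3.141, 0.0, 1.646]
ft_force: [-2.5, 2.3, 9.8]
opening: 0.523
grip_force: 35.9
```

It's touching the floor. Releasing and retreating.

>>> jog_arm(motion=[[0, 0, 0, 0, 0, 0, 66], [0, 0, 0, 0, 0, 0, 66], [0, 0, 0, 0, 0, 0, 66], [0, 0, 0, 0, 0, -15, 66], [0, 0, 0, 0, 0, -40, 66], [0, 0, 0, 0, 0, -60, 66], [0, 0, 0, -30, -40, -20, 66], [0, 0, 0, 0, -60, 0, 66], [0, 0, 0, 0, 0, 0, 66]])

```text
t: 17.15
eef_pos: [409.8, -394.8, 218.0]
tcp_rot: [-3.141, -0.0, 1.643]
ft_force: [1.2, -0.8, -0.4]
opening: 0.695
grip_force: 0.0
```

```bash
python3 - <<'E'
from h import *
vv,uu=np.mgrid[0:480,0:640]
im=env.read_camera("top");P=px2w(im,uu.ravel(),vv.ravel());h=cv2.cvtColor(im["color"],cv2.COLOR_RGB2HSV).reshape(-1,3)
k=(h[:,0]<22)&(h[:,0]>8)&(P[:,2]>26)&(P[:,2]<42)&(P[:,0]>400)&(P[:,0]<660)&(P[:,1]>-450)&(P[:,1]<-190)
_,l,s,_=cv2.connectedComponentsWithStats(k.reshape(480,640).astype(np.uint8))
for i in range(1,len(s)):
    if s[i,4]>300:
        q=P[(l==i).ravel()];r=cv2.minAreaRect(q[:,:2].astype(np.float32));f=np.linalg.lstsq(np.c_[q[:,:2]-q[:,:2].mean(0),np.ones(len(q))],q[:,2],rcond=None)[0]
        print(np.round(r[0],1),np.round(r[1],1),round(r[2],1),"plane",f.round(3))
im=env.read_camera("scene");print(env.state()["t"],env.state()["eef_pos"])
cv2.imwrite("pics/s6.png",im["color"][...,::-1])
E
```

```text
[ 588.4 -307.1] [ 50.3 165.2] 4.2 plane [ 3.0000e-03 -1.0000e-03  3.2562e+01]
17.25 [ 412.59937136 -394.90309543  217.72445667]
```

View pics/s6.png

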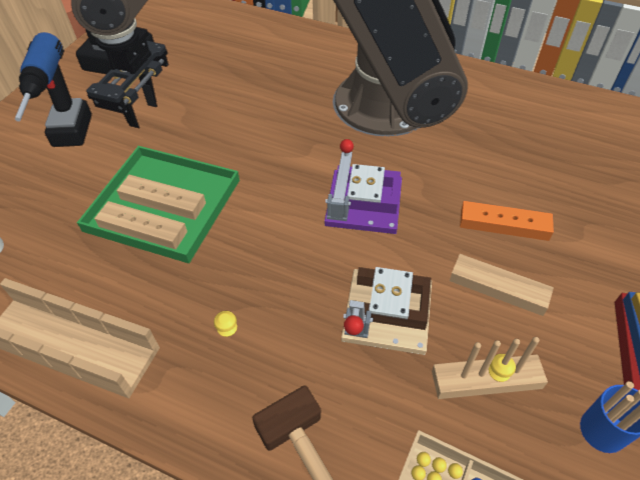

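The block lies flat with its holes up at (163,196), beside the finished block at (141,223). The bar rests open at (355,325), the bystanders are where they were, and the gripper is clear.

```bash
python3 -c "
from cell import env
print(env.job_done())"
```

```text
the job is handed in; nothing more can be done
None
```

I handed the job in at about 17 s of the 51 s allowed: the bar rests open on its stop, the drilled block lies flat with its holes up in the green tray beside the finished block, and the last pictures show nothing else moved; no verdict was returned.

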